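# Seat the bench cropper's blade over its locating pin and shut the keeper

### The job

Fit the reground notched blade from the hone into the bench cropper: lay it flat on the blade bed, tail first, feel for the locating pin with the notch and slide the blade gently home over the pin until its tail is flush against the shoulder, without ever forcing it. Then gently swing the keeper down flat onto the blade to clamp it, let go, and leave everything else on the bench where it is.

Things in the scene. Friction and masses are not known exactly. Their poses are not given: they have to be found in the camera images.
- blade: Notched cropper blade: flat steel bar 140 x 40 x 6 mm, 0.24 kg, lying flat, bevel up, on the hone. Origin: centre of underside. +x points along it to the tail; -x is the bevelled cutting end; z up. It overhangs the hone on both sides: grip it across the 40 mm width, 0 to 15 mm from the middle towards the cutting end.
- blade_tail (a point): Middle of the blade's tail end, on the underside, 70 mm from the blade's origin along +x; axes as the blade's. Here is the mouth of a square-cornered notch cut into the tail end, 10 mm wide, 12 mm deep.
- hone: Fixed grey oilstone 160 x 26 x 20 mm on a wooden base 190 x 46 x 8 mm; the blade lies on its top, 28 mm above the table. Origin: centre of underside, x along it.
- cropper: Hand-lever bench cropper, fixed; grey base 300 x 120 x 16 mm. Origin: centre of the base's underside; +x runs from the anvil (robot's end) to the tail end with shoulder, keeper and lever. Anvil block x = -135 to -105 mm, 56 mm high, lower than the bed. The hand lever at the back right (y about -68, x = 112 to 243 mm, up to 104 mm high) is left alone.
- bed (a point): On the bed's middle line, 5 mm from the cropper's origin along +x and 60 mm above the table. The flat bed is 64 mm wide from here to the shoulder, 55 mm on; towards the anvil it is a tongue 10 mm wide and 55 mm long, leaving room for a finger on each side of the blade. Axes as the cropper's.
- seat (a point): Foot of the shoulder on the bed's middle line: 60 mm from the cropper's origin along +x, 60 mm up; axes as the cropper's. The shoulder, a 6 mm step (the blade's thickness), crosses the bed here. The seated blade's tail end is flush against it, up to 12 mm to either side in y as the pin is set.
- pin_row (a point): On the bed's middle line, 7 mm in front of the shoulder. One steel pin, 8 mm across and 5 mm high, stands on the bed in this row, clamped anywhere up to 11 mm left or right (cropper's y); its setting is not measured. With the notch beside the pin the tail stops against it, 11 mm short of the shoulder; with the pin in the notch the blade goes home.
- keeper_hinge (a point): Middle of the keeper's hinge axis (parallel to the cropper's y): 80 mm along x and 69 mm up in the cropper's axes. Axes as the cropper's.
- keeper_tip (a point): Middle of the keeper's free end, 50 mm from the hinge axis, mid-thickness. The keeper is a steel flap 42 mm wide, 6 mm thick, with a lip along its free end, 5 mm thick, standing 14 mm out from its upper (outer) face.
- keeper (a joint): Keeper angle (rad): 0 = flat down on a seated blade, 1.57 = upright, more = leaning away to +x. As it falls to 0 the free end swings over towards the anvil and down onto the blade's tail. Its stiff hinge (0.12 N m, so about 3 N at the free end) stays where it is left; it starts at 1.4 to 1.75.
- spare_blade: Bystander: a plain flat steel bar blade 100 x 30 x 5 mm with no notch. Origin: underside.
- screwdriver: Bystander: wooden-handled screwdriver 170 mm long, lying. Origin: underside.
- pliers: Bystander: red-handled long-nose pliers, 170 mm. Origin: underside.
- side_cutters: Bystander: small blue-handled side cutters, 120 mm. Origin: underside.
- solder_reel: Bystander: aluminium reel 52 mm across, 28 mm high. Origin: underside.
- flux_bottle: Bystander: white bottle 44 mm across, 85 mm high. Origin: underside.
- wool_pot: Bystander: black pot of the tip cleaner, 80 mm across, 38 mm high. Origin: underside.
- slider_board: Bystander: brown circuit board 85 x 45 mm with two slide controls. Origin: underside.
Things that resemble listed ones, but are neither listed nor needed, are in the scene too. What is shaped like the blade but red is not meant.

How it is judged:
On the way:
1. the blade lies flat on the bed, notch over the pin, tail flush against the shoulder, keeper still open (x of blade_tail in the frame of seat between -0.002 and 0.002 m and y of blade_tail in the frame of seat between -0.0125 and 0.0125 m and z of blade_tail in the frame of seat between -0.002 and 0.002 m and angle between blade's own z axis and vertical below 0.04 rad and angle between the x axis of blade and the x axis of cropper, either way round below 0.05 rad and value of joint keeper above 0.5 rad), for 0.2 s.
At the end, for the whole second after the job is handed in: The blade lies flat on the bed (within 2 mm in height, 0.04 rad of tilt), its notch over the pin and its tail within 2 mm of the shoulder and square to it (0.05 rad); the keeper is down on it (below 0.06 rad); all at rest and released (x of blade_tail in the frame of seat between -0.002 and 0.002 m and y of blade_tail in the frame of seat between -0.0125 and 0.0125 m and z of blade_tail in the frame of seat between -0.002 and 0.002 m and angle between blade's own z axis and vertical below 0.04 rad and angle between the x axis of blade and the x axis of cropper, either way round below 0.05 rad and value of joint keeper below 0.06 rad and linear speed of blade below 0.01 m/s); the robot touches nothing.
It fails at once if while the keeper is open, the blade is forced against the cropper or its pin with more than 40 N (contact force between blade and cropper above 40 N and value of joint keeper above 0.3 rad).
It fails at once if the fingers press on the cropper or its keeper with more than 80 N, even for an instant (contact force between the fingers and cropper above 80 N).
It fails at once if a bystander is pushed more than 30 mm (distance of any of spare_blade, screwdriver, pliers, side_cutters, solder_reel, flux_bottle, wool_pot, slider_board from where it was at the start of the episode above 0.03 m).
It also fails if it takes over 72 s, if anything falls off the work surface, if the arm or the gripper's body presses on something with over 40 N, if the wrist force passes 120 N, or if a joint passes its speed limit or range.

### The arm

A 6-joint arm with a two-finger parallel gripper is mounted at the origin on the work surface. World frame = base frame: x ahead of the robot, y to its left, z up, the work surface at z = 0. Lengths are in m, angles in rad, forces in N, time in s.
With the tool pointing down it reaches from about 0.375 to 0.975 m from the base axis. Payload 3.8 kg.
Tool frame: the origin (TCP) lies at the very end of the fingers, on their centre line; the grasp point (between the pads) lies grasp_offset behind it (grasp_offset is the distance from the TCP to the grasp point, in m); z points along the fingers, y is the line along which they close (so a half turn about z gives the same grasp; the last joint's range is limited). The gripper opens to 88 mm and grips with 3 to 60 N. Pads are 18 mm wide; open, the fingers measure 123 mm over their backs; the gripper's body (75 mm by 187 mm) begins 45 mm behind the grasp point.
Start: joints at [1.164, 0.264, 1.604, -0, 1.274, -0.037], TCP at [0.244, 0.629, 0.239] pointing down, gripper open.
Joint ranges: [-2.63, 2.63], [-0.94, 2.18], [0.31, 2.57], [-1.31, 4.45], [0, 2.66], [-2.55, 2.55]. Speed limits (rad/s): [2.57, 2.57, 3.14, 3.14, 3.14, 3.14].

### API

Orientations are given as a rotation vector (axis times angle).
In Python, from rig import * gives the robot as it stands.
- The arm moves only by the tool arm_command, never from a script. Its argument "targets" is a list of rows, each an object of numbers: "dx", "dy", "dz": the shift along the tool's x, y, z in units of 0.2 m (1.0 is 0.2 m); "ax", "ay", "az": the turn, a rotation vector about the tool's x, y, z in units of 90 degrees (1.0 is 90 degrees). A call has 1 to 8 rows; each row is the pose to reach, as a shift and turn from the pose commanded when the call began, along the tool's axes at that moment; what a row does not reach only later rows make up. A row lasts 1/12 s, in which the tool goes at most 41.7 mm and 7.16 degrees, less where a joint would pass 70% of its speed; a pose out of reach is approached as far as the arm can. A call with a number of a shift or a turn outside -1 to 1 is refused whole. A call with a gripper value outside its range is refused whole. "grip" is the closure, from 0 (fully open) to 1 (shut), set as the call begins (left out, the last holds). The fingers move at their own pace and stop on an object; "squeeze" is the grip in N (left out, the last holds). Time passes only in rows, so rows that repeat a pose let the fingers close. It gives the time, the measured TCP pose, the force, the opening and the grip force at its end, in the units of the state.
- observe(): the state, without advancing time (a new reading comes with each control period).
- grab_frame(name): name is "scene" or "top" or "wrist"; returns the picture (400x640x3 uint8, red, green, blue); there is no depth.
- camera_params(name): a dict with "camera_matrix" (3x3 intrinsics, pixels), "world_from_camera" (4x4, takes a point from camera to world coordinates); the wrist camera has in their place "mount" (4x4, takes a point from camera to tool coordinates, whose origin is the TCP and whose axes are the flange's). Camera axes: x right, y down, z forward; pixel columns grow to the right and rows downward; lengths in m; the calibration is good to about 2 mm. A picture is of the moment at which its call begins: read the wrist's pose just before it. camera_params takes no time and is no camera call.
- sign_off(): hands the job in; it is judged then, once.
The state is a dict: "t": time; "q": joint angles; "joint_velocities": joint speeds; "joint_efforts": joint torques, N m; "eef_pos": TCP position; "tool_rot": TCP orientation; "ft_force": force on the tool from outside, world axes, zero at the start; "wrist_torque": the same for the moment, N m; "width": finger opening in m; "grasp_force": force on a finger pad.
Only numpy, scipy, OpenCV 4.12 (cv2) and the standard library are available. Lean on these libraries where they do the work, as an engineer would, in place of code of your own. Each camera call takes 0.05 s, during which the arm holds its last target. There are 200 camera calls.

## Working session

There is one attempt and no reset: what is moved stays moved. The work goes in short steps, Python scripts to look and compute and a tool call to move; the robot and the scene stay as the last step left them, time stands still between calls to the robot, and variables do not carry over. Pictures are saved under pics/ and viewed, at most 10 in all, crops included, and the job is handed in when it is done.

Besides the shell and the picture viewer there is one more tool, called by a JSON object that holds its "method" and its "body", one argument or row to a line. arm_command: Moves the arm, as the interface text tells. Its arguments: {"type":"object","properties":{"targets":{"type":"array","items":{"type":"object","properties":{"dx":{"type":"number"},"dy":{"type":"number"},"dz":{"type":"number"},"ax":{"type":"number"},"ay":{"type":"number"},"az":{"type":"number"}}}},"grip":{"type":"number"},"squeeze":{"type":"number"}},"required":["targets"]}

```bash
mkdir -p pics; ls; python3 - <<'E'
from rig import *
import cv2
print(observe())
for n in ("scene","top"):
    im=grab_frame(n); cv2.imwrite(f"pics/{n}0.png",cv2.cvtColor(im,cv2.COLOR_RGB2BGR))
    p=camera_params(n); print(n,p)
print(camera_params("wrist"))
E
```

```text
pics
{'t': 0.0, 'q': array([ 1.16411053e+00,  2.64700557e-01,  1.60534544e+00, -1.52862793e-05,
        1.27369106e+00, -3.69015931e-02]), 'joint_velocities': array([-0.00015386, -0.00023132,  0.00070788,  0.00038182, -0.00102403,
        0.00103914]), 'joint_efforts': array([-2.55143670e-03, -5.02133846e+01, -3.56865048e+01,  7.26089417e-02,
        2.96359858e-02, -2.42361011e-04]), 'eef_pos': array([0.24368639, 0.62873091, 0.23743886]), 'tool_rot': array([-0.57746054, -3.08759757,  0.00329048]), 'ft_force': array([-0.34376786, -0.64622544,  0.87827408]), 'wrist_torque': array([ 0.01017104, -0.00064351,  0.03483879]), 'grasp_force': 0.0, 'width': 0.08834614561550919}
scene {'camera_matrix': array([[437.55550326,   0.        , 312.43303495],
       [  0.        , 437.55550326, 205.02134888],
       [  0.        ,   0.        ,   1.        ]]), 'world_from_camera': array([[-0.33974072,  0.75602426, -0.55946721,  1.24994739],
       [ 0.94043965,  0.28080636, -0.19162735,  0.3062338 ],
       [ 0.01222703, -0.59124876, -0.80639655,  1.10031051],
       [ 0.        ,  0.        ,  0.  
[... 291 characters left out ...]
-0.99970822,  0.02391322,  0.00341057,  0.04142311],
       [-0.0063734 , -0.12494198, -0.99214358,  1.2893201 ],
       [ 0.        ,  0.        ,  0.        ,  1.        ]])}
{'camera_matrix': array([[323.08525911,   0.        , 318.73701655],
       [  0.        , 323.08525911, 199.30811713],
       [  0.        ,   0.        ,   1.        ]]), 'mount': array([[ 3.36326941e-04, -9.45636251e-01, -3.25226026e-01,
         8.45259688e-02],
       [ 9.99999858e-01,  4.52349484e-04, -2.81131180e-04,
         9.48970745e-04],
       [ 4.12963660e-04, -3.25225885e-01,  9.45636269e-01,
        -1.46983594e-01],
       [ 0.00000000e+00,  0.00000000e+00,  0.00000000e+00,
         1.00000000e+00]])}
```

View pics/top0.png

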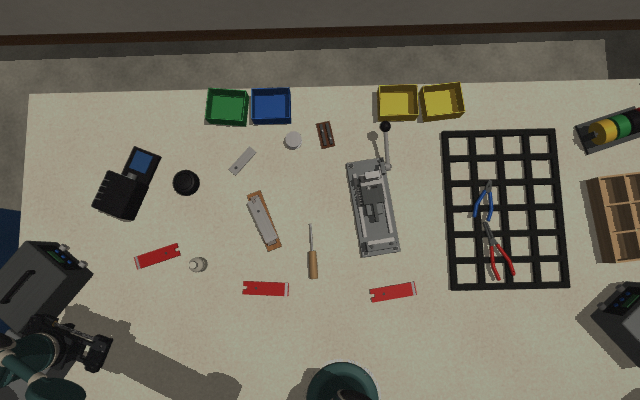

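View pics/scene0.png

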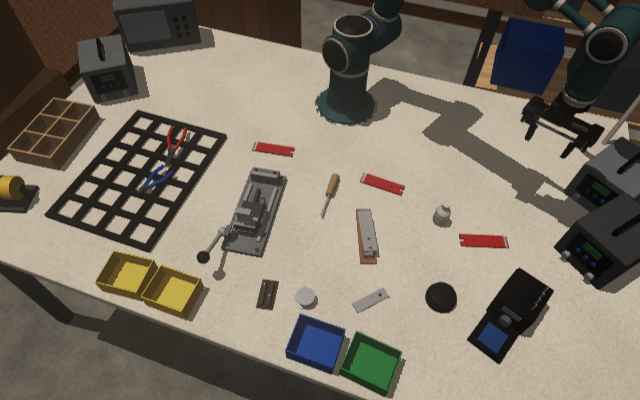

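The top view shows the steel bar on the hone at (263,218), a plain bar without a notch at (243,160) (the spare), red blade-shaped decoys at (158,256), (265,288) and (393,292), and the cropper at (372,208). The grey bar on the wooden-based hone fits the description. I'll confirm it in an enlarged crop.

```bash
python3 - <<'E'
import cv2,numpy as np
im=cv2.imread("pics/top0.png")
a=cv2.resize(im[180:260,230:300],None,fx=5.6,fy=5.6,interpolation=cv2.INTER_CUBIC)[:448,:392]
b=cv2.resize(im[148:264,338:408],None,fx=5,fy=5,interpolation=cv2.INTER_CUBIC)
c=np.zeros((580,392+350,3),np.uint8);c[:448,:392]=a;c[:,392:]=b
cv2.imwrite("pics/crop1.png",c)
E
```

```text
(no output)
```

View pics/crop1.png

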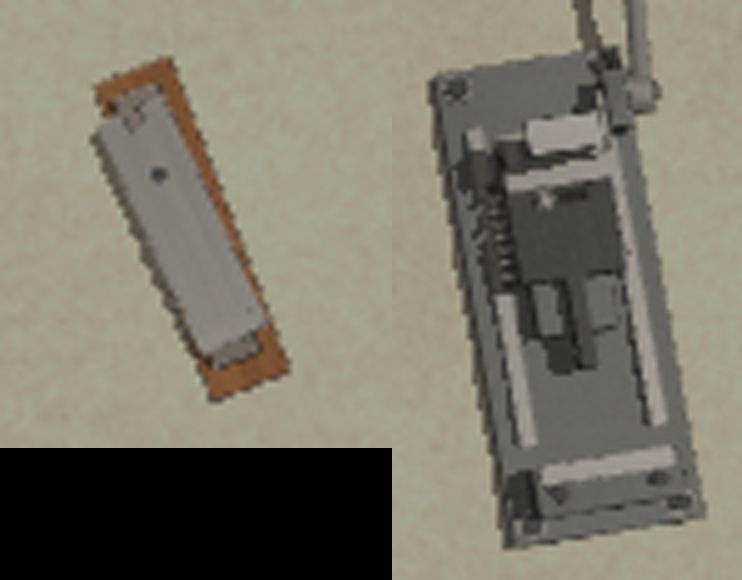

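The crop confirms it. The steel bar has a square notch at its upper end, crop (132,105), so the tail points away from the robot. The bed is dark with the keeper upright, and a bright spot at (547,198), left of the bed's middle, looks like the pin.

```bash
cat > h.py <<'E'
from rig import *
import numpy as np, cv2
from scipy.spatial.transform import Rotation as R
def ray(n,uv,z,st=None):
    p=camera_params(n)
    if n=="wrist":
        T=np.eye(4);T[:3,:3]=R.from_rotvec(st["tool_rot"]).as_matrix();T[:3,3]=st["eef_pos"];T=T@p["mount"]
    else: T=p["world_from_camera"]
    uv=np.atleast_2d(np.array(uv,float));K=p["camera_matrix"]
    d=np.c_[uv,np.ones(len(uv))]@np.linalg.inv(K).T@T[:3,:3].T
    return T[:3,3]+d*((z-T[2,3])/d[:,2])[:,None]
def proj(n,P,st):
    p=camera_params(n)
    if n=="wrist":
        T=np.eye(4);T[:3,:3]=R.from_rotvec(st["tool_rot"]).as_matrix();T[:3,3]=st["eef_pos"];T=T@p["mount"]
    else: T=p["world_from_camera"]
    c=(np.atleast_2d(P)-T[:3,3])@T[:3,:3]; c=c@p["camera_matrix"].T
    return c[:,:2]/c[:,2:]
def to(pos,Rw):
    """shift (0.2 m units) and turn (90deg units) in the present tool frame"""
    s=observe();R0=R.from_rotvec(s["tool_rot"])
    d=R0.inv().apply(np.array(pos)-s["eef_pos"])/0.2
    a=(R0.inv()*Rw).as_rotvec()/(np.pi/2)
    print("d",d.round(3),"a",a.round(3),"pos",s["eef_pos"].round(4),"t",s["t"],"F",s["ft_force"].round(1),"w",round(s["width"],4),round(s["grasp_force"],1))
def down(yaw):
    """tool z down, tool y axis at heading yaw+90deg from world x (blade along yaw)"""
    c,s=np.cos(yaw),np.sin(yaw)
    return R.from_matrix(np.c_[[c,s,0],[s,-c,0],[0,0,-1]])
E
python3 - <<'E'
from h import *
f=lambda a:[(230+x/5.6,180+y/5.6) for x,y in a]
g=lambda a:[(338+(x-392)/5,148+y/5) for x,y in a]
b=ray("top",f([(93,137),(155,82),(200,360),(268,323)]),.034);print(b.round(4))
print("blade",b.mean(0), np.degrees(np.arctan2(*(b[0]+b[1]-b[2]-b[3])[1::-1])))
c=ray("top",g([(432,75),(507,548),(705,517)]),.016);print(c.round(4))
print("crop centre",(c[0]+c[2])/2,np.degrees(np.arctan2(*(c[0]-c[1])[1::-1])),np.linalg.norm(c[0]-c[1]),np.linalg.norm(c[2]-c[1]))
print("pin",ray("top",g([(547,198)]),.065))
s=observe();m=R.from_rotvec(s["tool_rot"]).as_matrix();print(m.round(3)); print(np.degrees(np.arctan2(m[1,0],m[0,0])))
import rig;print([k for k in s])
E
```

```text
[[0.5864 0.2759 0.034 ]
 [0.616  0.2418 0.034 ]
 [0.4633 0.218  0.034 ]
 [0.4824 0.181  0.034 ]]
blade [0.53703112 0.22915339 0.034     ] 24.821066469030054
[[ 0.7127 -0.034   0.016 ]
 [ 0.4165 -0.0708  0.016 ]
 [ 0.4324 -0.1927  0.016 ]]
crop centre [ 0.57258604 -0.11334835  0.016     ] 7.077645215138179 0.29854531614349517 0.12287279917719522
pin [[ 0.62459285 -0.0978585   0.065     ]]
[[-0.932  0.361 -0.001]
 [ 0.361  0.932 -0.002]
 [ 0.    -0.002 -1.   ]]
158.81215256791495
['t', 'q', 'joint_velocities', 'joint_efforts', 'eef_pos', 'tool_rot', 'ft_force', 'wrist_torque', 'grasp_force', 'width']
```

```bash
python3 - <<'E'
from h import *
import rig
print([k for k in dir(rig) if not k.startswith('_')], getattr(rig,'grasp_offset',None))
y=np.radians(24.8)
to([.531,.2265,.17],down(y+np.pi))
E
```

```text
['IKError', 'camera_params', 'grab_frame', 'grasp_offset', 'observe', 'sign_off'] 0.0187
d [-2.066 -1.356  0.34 ] a [-0.001 -0.001 -0.511] pos [0.2437 0.6288 0.2375] t 0.1 F [ 0.  -0.4 -0.5] w 0.0881 0.0
```

{"method": "arm_command", "body": {
  "targets": [
    {"dx": -1,"dy": -0.66,"dz": 0.15,"az": -0.51},
    {"dx": -1,"dy": -0.66,"dz": 0.15,"az": -0.51},
    {"dx": -1,"dy": -0.66,"dz": 0.15,"az": -0.51},
    {"dx": -1,"dy": -0.66,"dz": 0.15,"az": -0.51},
    {"dx": -1,"dy": -0.66,"dz": 0.15,"az": -0.51},
    {"dx": -1,"dy": -0.66,"dz": 0.15,"az": -0.51},
    {"dx": -1,"dy": -0.66,"dz": 0.15,"az": -0.51},
    {"dx": -1,"dy": -0.66,"dz": 0.15,"az": -0.51}
  ],
  "grip": 0
}}

```text
schema error: expected keys dx, dy, dz, ax, ay, az
```

```bash
python3 - <<'E'
from h import *
y=np.radians(24.8)
to([.531,.2265,.17],down(y+np.pi))
E
```

```text
d [-2.066 -1.356  0.34 ] a [-0.001 -0.001 -0.511] pos [0.2437 0.6288 0.2375] t 0.1 F [ 0.  -0.4 -0.5] w 0.0881 0.0
```

{"method": "arm_command", "body": {
  "targets": [
    {"dx": -1,"dy": -0.66,"dz": 0.15,"ax": 0,"ay": 0,"az": -0.51},
    {"dx": -1,"dy": -0.66,"dz": 0.15,"ax": 0,"ay": 0,"az": -0.51},
    {"dx": -1,"dy": -0.66,"dz": 0.15,"ax": 0,"ay": 0,"az": -0.51},
    {"dx": -1,"dy": -0.66,"dz": 0.15,"ax": 0,"ay": 0,"az": -0.51},
    {"dx": -1,"dy": -0.66,"dz": 0.15,"ax": 0,"ay": 0,"az": -0.51},
    {"dx": -1,"dy": -0.66,"dz": 0.15,"ax": 0,"ay": 0,"az": -0.51},
    {"dx": -1,"dy": -0.66,"dz": 0.15,"ax": 0,"ay": 0,"az": -0.51},
    {"dx": -1,"dy": -0.66,"dz": 0.15,"ax": 0,"ay": 0,"az": -0.51}
  ],
  "grip": 0
}}

```text
t: 0.77
eef_pos: [0.3835, 0.4317, 0.2078]
tool_rot: [0.669, -3.068, 0.002]
ft_force: [-0.3, 0.8, 0.6]
width: 0.088
grasp_force: 0.0
```

```bash
python3 - <<'E'
from h import *
y=np.radians(24.8)
to([.531,.2265,.17],down(y+np.pi))
E
```

```text
d [-0.244 -1.24   0.189] a [-0.    -0.001 -0.002] pos [0.3835 0.4317 0.2078] t 0.7667 F [-0.3  0.8  0.6] w 0.088 0.0
```

{"method": "arm_command", "body": {
  "targets": [
    {"dx": -0.24,"dy": -1,"dz": 0.19,"ax": 0,"ay": 0,"az": 0},
    {"dx": -0.24,"dy": -1,"dz": 0.19,"ax": 0,"ay": 0,"az": 0},
    {"dx": -0.24,"dy": -1,"dz": 0.19,"ax": 0,"ay": 0,"az": 0},
    {"dx": -0.24,"dy": -1,"dz": 0.19,"ax": 0,"ay": 0,"az": 0},
    {"dx": -0.24,"dy": -1,"dz": 0.19,"ax": 0,"ay": 0,"az": 0},
    {"dx": -0.24,"dy": -1,"dz": 0.19,"ax": 0,"ay": 0,"az": 0}
  ]
}}

```text
t: 1.27
eef_pos: [0.5125, 0.268, 0.1691]
tool_rot: [0.663, -3.07, 0.005]
ft_force: [-0.0, -0.2, 0.3]
width: 0.0882
grasp_force: 0.0
```

{"method": "arm_command", "body": {
  "targets": [
    {"dx": 0,"dy": -0.24,"dz": 0,"ax": 0,"ay": 0,"az": 0},
    {"dx": 0,"dy": -0.24,"dz": 0,"ax": 0,"ay": 0,"az": 0},
    {"dx": 0,"dy": -0.24,"dz": 0,"ax": 0,"ay": 0,"az": 0},
    {"dx": 0,"dy": -0.24,"dz": 0,"ax": 0,"ay": 0,"az": 0}
  ]
}}

```text
t: 1.6
eef_pos: [0.5298, 0.2297, 0.1707]
tool_rot: [0.67, -3.069, -0.001]
ft_force: [-0.2, 0.8, -0.1]
width: 0.0881
grasp_force: 0.0
```

```bash
python3 - <<'E'
from h import *
y=np.radians(24.8)
to([.531,.2265,.17],down(y+np.pi))
s=observe();np.save("s1.npy",s,allow_pickle=True)
im=grab_frame("wrist");cv2.imwrite("pics/w1.png",cv2.cvtColor(im,cv2.COLOR_RGB2BGR))
E
```

```text
d [ 0.001 -0.017  0.003] a [ 0.001 -0.    -0.002] pos [0.5298 0.2297 0.1707] t 1.6 F [-0.2  0.8 -0.1] w 0.0881 0.0
```

View pics/w1.png

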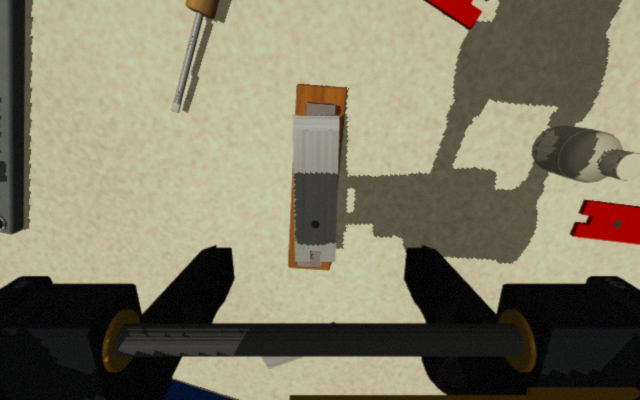

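The wrist view shows the blade lying on the hone. Its cutting end is at (295–340,116), its hole at (315,224) and its tail with the notch at (316,260). I'll refine the grasp with these.

```bash
python3 - <<'E'
from h import *
s=np.load("s1.npy",allow_pickle=True).item()
b=ray("wrist",[(294.5,116),(340,116),(295,262),(335,262)],.034,s);print(b.round(4))
print(np.linalg.norm(b[0]-b[2]),np.linalg.norm(b[1]-b[0]),np.linalg.norm(b[3]-b[2]))
d=(b[2]+b[3]-b[0]-b[1]);y=np.arctan2(d[1],d[0]);c=b.mean(0);print(c,np.degrees(y))
p=c-.007*np.array([np.cos(y),np.sin(y),0]);p[2]=.015
to(p,down(y+np.pi))
im=cv2.cvtColor(grab_frame("wrist"),cv2.COLOR_RGB2GRAY)
for r in (130,150,200,230,250): print(r,np.abs(np.diff(im[r,280:355].astype(int))).round().tolist())
print([int(v) for v in im[235:275,303]],[int(v) for v in im[105:125,317]])
E
```

```text
[[0.4822 0.1855 0.034 ]
 [0.466  0.2208 0.034 ]
 [0.6116 0.2416 0.034 ]
 [0.595  0.2778 0.034 ]]
0.1410564679085814 0.03880376859869271 0.03977815786423019
[0.53868329 0.23142284 0.034     ] 23.646599429606862
d [-0.009 -0.013  0.779] a [ 0.001 -0.     0.012] pos [0.5295 0.2301 0.1707] t 1.65 F [-0.4 -0.3 -0.4] w 0.0879 0.0
130 [1, 2, 5, 1, 2, 1, 4, 0, 3, 3, 2, 11, 10, 3, 2, 0, 2, 4, 1, 2, 3, 1, 3, 9, 2, 2, 15, 1, 2, 1, 3, 3, 3, 2, 2, 3, 2, 1, 3, 4, 5, 2, 2, 9, 6, 2, 3, 14, 3, 2, 1, 5, 5, 2, 3, 4, 5, 25, 57, 31, 7, 7, 35, 13, 1, 18, 53, 26, 4, 1, 1, 1, 0, 2]
150 [2, 1, 0, 3, 1, 1, 0, 2, 2, 0, 3, 8, 19, 6, 4, 6, 3, 1, 3, 1, 6, 4, 3, 1, 3, 3, 1, 0, 4, 1, 0, 3, 3, 1, 2, 5, 3, 4, 1, 6, 1, 3, 2, 5, 1, 3, 2, 3, 1, 6, 1, 1, 4, 2, 2, 2, 8, 53, 41, 3, 28, 12, 1, 3, 8, 60, 30, 9, 2, 0, 1, 1, 4, 3]
200 [1, 2, 3, 2, 1, 1, 2, 3, 6, 45, 40, 6, 30, 5, 39, 21, 3, 0, 2, 3, 5, 3, 2, 2, 0, 2, 2, 2, 3, 1, 2, 1, 0, 4, 5, 3, 2, 1, 1, 2, 1, 2, 5, 4, 7, 4, 4, 3, 1, 2, 2, 1, 2, 3, 1, 11, 14, 5, 1, 1, 3, 1, 1, 1, 3, 13, 64, 27, 2, 2, 2, 1, 15, 48]
230 [3, 0, 1, 1, 4, 3, 4, 3, 60, 33, 2, 1, 15, 10, 35, 18, 7, 4, 0, 2, 0, 2, 8, 6, 4, 6, 1, 2, 3, 3, 5, 5, 4, 1, 1, 0, 2, 0, 3, 4, 3, 0, 1, 3, 5, 1, 3, 6, 8, 3, 5, 2, 3, 2, 9, 16, 0, 4, 6, 5, 0, 1, 0, 5, 1, 32, 52, 16, 0, 3, 2, 1, 0, 3]
250 [3, 3, 1, 7, 3, 1, 9, 58, 31, 1, 2, 4, 4, 38, 12, 4, 2, 1, 4, 3, 2, 1, 1, 3, 2, 4, 1, 3, 8, 4, 6, 1, 0, 2, 1, 2, 2, 1, 0, 8, 5, 2, 2, 3, 2, 1, 1, 2, 1, 1, 4, 2, 2, 6, 32, 14, 0, 2, 0, 2, 1, 2, 0, 2, 3, 1, 4, 1, 2, 3, 0, 0, 3, 3]
[59, 59, 56, 59, 60, 59, 56, 64, 79, 122, 132, 137, 134, 139, 134, 136, 141, 139, 139, 136, 138, 137, 143, 139, 138, 136, 130, 122, 121, 119, 119, 105, 89, 117, 182, 187, 187, 190, 189, 190] [113, 113, 113, 114, 114, 116, 113, 112, 114, 119, 129, 149, 151, 153, 164, 165, 163, 163, 161, 163]
```

```bash
python3 - <<'E'
from h import *
s=observe()
b=ray("wrist",[(291.5,130.),(337.8,130.),(292.,150),(337.5,150),(294.3,230),(335.2,230),(293.3,250),(334.6,250)],.034,s)
m=(b[::2]+b[1::2])/2;print(np.linalg.norm(b[::2]-b[1::2],axis=1))
y=np.arctan(np.polyfit(m[:,0],m[:,1],1)[0]);u=np.array([np.cos(y),np.sin(y),0]);print(np.degrees(y))
e=ray("wrist",[(314,115.5),(314,261.5)],.034,s);L=(e-m[0])@u;print(L)
c=m[0]+u*L.mean();print(c)
p=c-.007*u;p[2]=.015
to(p,down(y+np.pi))
E
```

```text
[0.04004346 0.04014571 0.03925598 0.04052985]
24.296228115443814
[-0.0121699   0.12874387]
[0.53857076 0.23042794 0.034     ]
d [-0.007 -0.019  0.779] a [0.    0.    0.005] pos [0.5294 0.2303 0.1708] t 1.7 F [-0.1  0.4  0.1] w 0.088 0.0
```

{"method": "arm_command", "body": {
  "targets": [
    {"dx": -0.007,"dy": -0.019,"dz": 0.2,"ax": 0,"ay": 0,"az": 0.005},
    {"dx": -0.007,"dy": -0.019,"dz": 0.4,"ax": 0,"ay": 0,"az": 0.005},
    {"dx": -0.007,"dy": -0.019,"dz": 0.6,"ax": 0,"ay": 0,"az": 0.005},
    {"dx": -0.007,"dy": -0.019,"dz": 0.72,"ax": 0,"ay": 0,"az": 0.005},
    {"dx": -0.007,"dy": -0.019,"dz": 0.775,"ax": 0,"ay": 0,"az": 0.005},
    {"dx": -0.007,"dy": -0.019,"dz": 0.775,"ax": 0,"ay": 0,"az": 0.005}
  ]
}}

```text
t: 2.2
eef_pos: [0.5297, 0.2262, 0.0126]
tool_rot: [0.661, -3.065, 0.001]
ft_force: [-0.2, 0.4, -0.1]
width: 0.088
grasp_force: 0.0
```

{"method": "arm_command", "body": {
  "targets": [
    {"dx": 0,"dy": 0,"dz": 0,"ax": 0,"ay": 0,"az": 0},
    {"dx": 0,"dy": 0,"dz": 0,"ax": 0,"ay": 0,"az": 0},
    {"dx": 0,"dy": 0,"dz": 0,"ax": 0,"ay": 0,"az": 0},
    {"dx": 0,"dy": 0,"dz": 0,"ax": 0,"ay": 0,"az": 0},
    {"dx": 0,"dy": 0,"dz": 0,"ax": 0,"ay": 0,"az": 0},
    {"dx": 0,"dy": 0,"dz": 0,"ax": 0,"ay": 0,"az": 0},
    {"dx": 0,"dy": 0,"dz": 0,"ax": 0,"ay": 0,"az": 0},
    {"dx": 0,"dy": 0,"dz": 0,"ax": 0,"ay": 0,"az": 0}
  ],
  "grip": 1,
  "squeeze": 25
}}

```text
t: 2.87
eef_pos: [0.5331, 0.2262, 0.0162]
tool_rot: [-0.659, 3.071, 0.001]
ft_force: [-1.0, 1.5, 2.9]
width: 0.0396
grasp_force: 25.0
```

{"method": "arm_command", "body": {
  "targets": [
    {"dx": 0,"dy": 0,"dz": -0.2,"ax": 0,"ay": 0,"az": 0},
    {"dx": 0,"dy": 0,"dz": -0.4,"ax": 0,"ay": 0,"az": 0},
    {"dx": 0,"dy": 0,"dz": -0.6,"ax": 0,"ay": 0,"az": 0},
    {"dx": 0,"dy": 0,"dz": -0.8,"ax": 0,"ay": 0,"az": 0.1},
    {"dx": 0,"dy": 0,"dz": -0.9,"ax": 0,"ay": 0,"az": 0.2},
    {"dx": 0,"dy": 0,"dz": -0.9,"ax": 0,"ay": 0,"az": 0.2},
    {"dx": 0,"dy": 0,"dz": -0.9,"ax": 0,"ay": 0,"az": 0.2}
  ]
}}

```text
t: 3.45
eef_pos: [0.5337, 0.2261, 0.1976]
tool_rot: [-0.169, 3.134, 0.001]
ft_force: [-0.3, 0.2, -3.7]
width: 0.0397
grasp_force: 25.0
```

```bash
python3 - <<'E'
from h import *
y=np.radians(7.08);u=np.array([np.cos(y),np.sin(y)]);v=np.array([-u[1],u[0]])
p=np.array([.5726,-.1133])+.138*u+.009*v
to([*p,.18],down(y+np.pi))
E
```

```text
d [-0.7   -1.652  0.089] a [ 0.     0.002 -0.01 ] pos [0.5337 0.2261 0.1976] t 3.45 F [-0.3  0.2 -3.7] w 0.0397 25.0
```

{"method": "arm_command", "body": {
  "targets": [
    {"dx": -0.35,"dy": -0.9,"dz": 0,"ax": 0,"ay": 0,"az": -0.01},
    {"dx": -0.35,"dy": -0.9,"dz": 0,"ax": 0,"ay": 0,"az": -0.01},
    {"dx": -0.35,"dy": -0.9,"dz": 0,"ax": 0,"ay": 0,"az": -0.01},
    {"dx": -0.35,"dy": -0.9,"dz": 0,"ax": 0,"ay": 0,"az": -0.01},
    {"dx": -0.35,"dy": -0.9,"dz": 0,"ax": 0,"ay": 0,"az": -0.01},
    {"dx": -0.35,"dy": -0.9,"dz": 0,"ax": 0,"ay": 0,"az": -0.01}
  ]
}}

```text
t: 3.95
eef_pos: [0.6228, 0.0494, 0.1932]
tool_rot: [0.193, -3.133, 0.004]
ft_force: [0.3, -0.4, -2.4]
width: 0.0397
grasp_force: 25.0
```

{"method": "arm_command", "body": {
  "targets": [
    {"dx": -0.35,"dy": -0.75,"dz": 0.09,"ax": 0,"ay": 0,"az": 0},
    {"dx": -0.35,"dy": -0.75,"dz": 0.09,"ax": 0,"ay": 0,"az": 0},
    {"dx": -0.35,"dy": -0.75,"dz": 0.09,"ax": 0,"ay": 0,"az": 0},
    {"dx": -0.35,"dy": -0.75,"dz": 0.09,"ax": 0,"ay": 0,"az": 0},
    {"dx": -0.35,"dy": -0.75,"dz": 0.09,"ax": 0,"ay": 0,"az": 0},
    {"dx": -0.35,"dy": -0.75,"dz": 0.09,"ax": 0,"ay": 0,"az": 0},
    {"dx": -0.35,"dy": -0.75,"dz": 0.09,"ax": 0,"ay": 0,"az": 0}
  ]
}}

```text
t: 4.53
eef_pos: [0.7087, -0.0849, 0.1752]
tool_rot: [0.197, -3.131, -0.003]
ft_force: [-0.6, 0.4, -2.7]
width: 0.0395
grasp_force: 25.0
```

```bash
python3 - <<'E'
from h import *
s=observe();np.save("s2.npy",s,allow_pickle=True);print(s["eef_pos"],s["tool_rot"])
im=cv2.cvtColor(grab_frame("wrist"),cv2.COLOR_RGB2BGR);cv2.imwrite("pics/w2.png",im)
cv2.imwrite("pics/w2c.png",cv2.resize(im[0:200,200:440],(720,600),interpolation=cv2.INTER_CUBIC))
E
```

```text
[ 0.70865922 -0.08485027  0.17517428] [ 1.96598341e-01 -3.13097922e+00 -2.64381259e-03]
```

View pics/w2c.png

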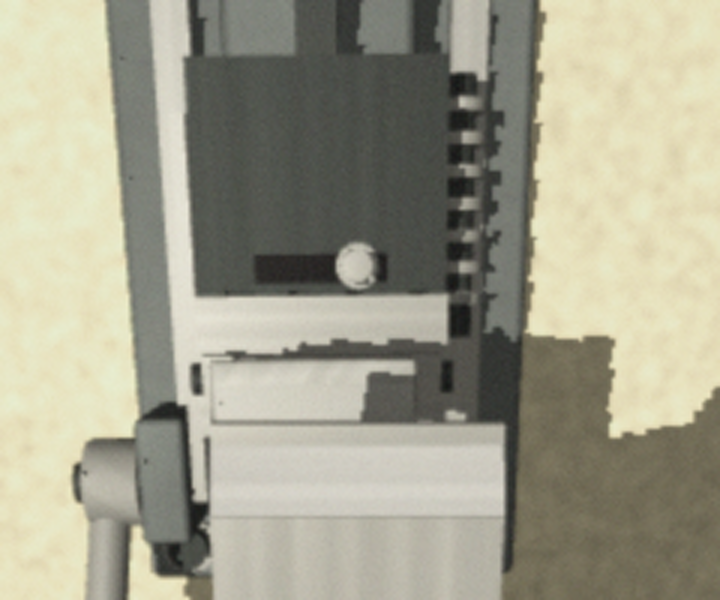

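The enlarged wrist crop shows the bed with its left edge at (185,57)–(196,296) and its right edge at (449,55)–(449,294). The shoulder foot is the line y≈295, and the pin is at (356,265), inside its slot (254–387). The held blade's cutting end spans (211–503,423), so its centre is 357.5.

```bash
python3 - <<'E'
from h import *
s=np.load("s2.npy",allow_pickle=True).item()
c=lambda a:[(200+x/3-.33,y/3-.33) for x,y in a]
R0=R.from_rotvec(s["tool_rot"]); z0=s["eef_pos"]
tool=lambda P:R0.inv().apply(P-z0)*1000
bed=ray("wrist",c([(185,57),(449,55),(196,296),(449,294)]),.060,s);print("bed tool",tool(bed).round(2))
pin=ray("wrist",c([(356,265)]),.065,s);print("pin",tool(pin).round(2))
bl=ray("wrist",c([(211,423),(503,423),(213,515),(503,515)]),z0[2]+.0187,s);print("blade",tool(bl).round(2))
print("slot",tool(ray("wrist",c([(254,268),(387,268)]),.060,s)).round(2))
m=R0.as_matrix();print("tool yaw",np.degrees(np.arctan2(-m[1,0],-m[0,0])), m.round(4).tolist())
P=tool(bed)
print("yaw shoulder",np.degrees(np.arctan2(P[3,0]-P[2,0],P[3,1]-P[2,1])),"sides",np.degrees(np.arctan2((P[2]-P[0])[1],(P[2]-P[0])[0])),np.degrees(np.arctan2((P[3]-P[1])[1],(P[3]-P[1])[0])))
E
```

```text
bed tool [[131.59 -40.91 115.67]
 [132.05  22.55 115.79]
 [ 76.73 -41.17 115.43]
 [ 77.25  24.23 115.56]]
pin [[ 84.32   0.21 110.54]]
blade [[ 64.48 -18.63 -18.46]
 [ 64.49  19.92 -18.38]
 [ 52.02 -18.96 -18.51]
 [ 52.03  20.52 -18.43]]
slot [[ 83.59 -25.94 115.49]
 [ 83.6    8.15 115.55]]
tool yaw 7.186165197161276 [[-0.9921, -0.1251, -0.0045], [-0.1251, 0.9921, 0.0014], [0.0043, 0.002, -1.0]]
yaw shoulder 0.4503092714456213 sides -179.72519361368253 178.2401830794132
```

{"method": "arm_command", "body": {
  "targets": [
    {"dx": 0.2,"dy": -0.001,"dz": 0,"ax": 0,"ay": 0,"az": -0.0044},
    {"dx": 0.4,"dy": -0.002,"dz": 0,"ax": 0,"ay": 0,"az": -0.0044},
    {"dx": 0.6,"dy": -0.004,"dz": 0,"ax": 0,"ay": 0,"az": -0.0044},
    {"dx": 0.8,"dy": -0.005,"dz": 0,"ax": 0,"ay": 0,"az": -0.0044},
    {"dx": 0.91,"dy": -0.0057,"dz": 0.1,"ax": 0,"ay": 0,"az": -0.0044},
    {"dx": 0.91,"dy": -0.0057,"dz": 0.3,"ax": 0,"ay": 0,"az": -0.0044},
    {"dx": 0.91,"dy": -0.0057,"dz": 0.5,"ax": 0,"ay": 0,"az": -0.0044},
    {"dx": 0.91,"dy": -0.0057,"dz": 0.5,"ax": 0,"ay": 0,"az": -0.0044}
  ]
}}

```text
t: 5.25
eef_pos: [0.5221, -0.1061, 0.0707]
tool_rot: [0.21, -3.122, -0.007]
ft_force: [-1.9, 0.3, -4.6]
width: 0.0397
grasp_force: 25.0
```

{"method": "arm_command", "body": {
  "targets": [
    {"dx": 0,"dy": 0,"dz": 0,"ax": 0,"ay": 0,"az": 0},
    {"dx": 0,"dy": 0,"dz": 0,"ax": 0,"ay": 0,"az": 0},
    {"dx": 0,"dy": 0,"dz": 0,"ax": 0,"ay": 0,"az": 0},
    {"dx": 0,"dy": 0,"dz": 0,"ax": 0,"ay": 0,"az": 0}
  ]
}}

```text
t: 5.58
eef_pos: [0.5323, -0.1095, 0.0806]
tool_rot: [-0.208, 3.13, -0.003]
ft_force: [0.5, -0.6, -2.8]
width: 0.0394
grasp_force: 25.0
```

```bash
cat > chk.py <<'E'
from h import *
# pose relative to where tool should stand: compare TCP in picture-2 tool frame
s0=np.load("s2.npy",allow_pickle=True).item();S=[]
s=observe();R0=R.from_rotvec(s0["tool_rot"])
print("t",s["t"],"shift mm",(R0.inv().apply(s["eef_pos"]-s0["eef_pos"])*1000).round(2),"turn deg",np.degrees((R0.inv()*R.from_rotvec(s["tool_rot"])).as_rotvec()).round(2),"z",s["eef_pos"][2].round(4),"F tool",R.from_rotvec(s["tool_rot"]).inv().apply(s["ft_force"]).round(1),"M",s["wrist_torque"].round(2),"w",s["width"].round(4))
E
python3 chk.py; python3 - <<'E'
from h import *
im=cv2.cvtColor(grab_frame("scene"),cv2.COLOR_RGB2BGR);cv2.imwrite("pics/s3.png",cv2.resize(im[130:270,200:340],(560,560),interpolation=cv2.INTER_CUBIC))
E
```

```text
Traceback (most recent call last):
  File "chk.py", line 5, in <module>
    print("t",s["t"],"shift mm",(R0.inv().apply(s["eef_pos"]-s0["eef_pos"])*1000).round(2),"turn deg",np.degrees((R0.inv()*R.from_rotvec(s["tool_rot"])).as_rotvec()).round(2),"z",s["eef_pos"][2].round(4),"F tool",R.from_rotvec(s["tool_rot"]).inv().apply(s["ft_force"]).round(1),"M",s["wrist_torque"].round(2),"w",s["width"].round(4))
                                                                                                                                                                                                                                                                                                                         ^^^^^^^^^^^^^^^^
AttributeError: 'float' object has no attribute 'round'
```

View pics/s3.png

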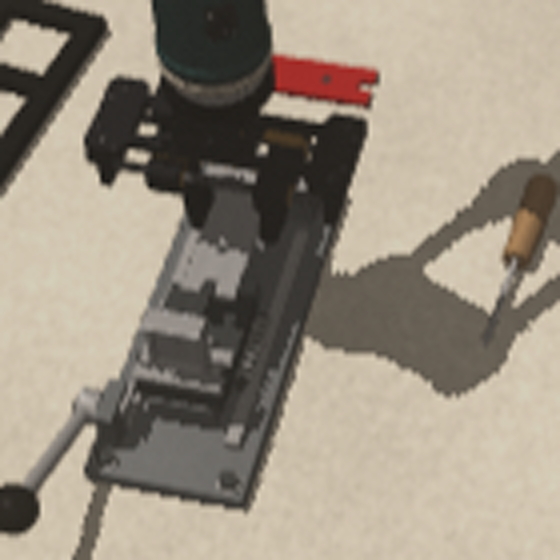

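The scene crop shows the gripper holding the blade over the bed. The notch is near (210,290), facing the upright keeper at (175,330), and nothing is touching.

```bash
sed -i 's/s\["width"\].round(4)/round(float(s["width"]),4)/' chk.py; python3 chk.py
```

```text
t 5.6333 shift mm [177.92  -2.59  95.68] turn deg [ 0.21 -0.49 -0.4 ] z 0.0803 F tool [ 0.2 -0.2  2.3] M [0.02 0.03 0.02] w 0.04
```

```bash
cat >> chk.py <<'E'
import sys
if len(sys.argv)>2:
    X,z=float(sys.argv[1])/1000,float(sys.argv[2]); off=float(sys.argv[3])/1000 if len(sys.argv)>3 else 0
    Y=-.00047+off+.007*(.0843-X)
    p=s0["eef_pos"]+R0.apply([X,Y,0]);p[2]=z
    m=R0.as_matrix();yaw=np.arctan2(m[1,0],m[0,0])+np.radians(.4)
    to(p,down(yaw))
E
python3 chk.py 182 .060
```

```text
t 5.6333 shift mm [177.92  -2.59  95.68] turn deg [ 0.21 -0.49 -0.4 ] z 0.0803 F tool [ 0.2 -0.2  2.3] M [0.02 0.03 0.02] w 0.04
d [0.019 0.007 0.101] a [-0.001  0.003  0.   ] pos [ 0.532  -0.1095  0.0803] t 5.6333 F [-0.2 -0.3 -2.3] w 0.04 25.0
```

{"method": "arm_command", "body": {
  "targets": [
    {"dx": 0.02,"dy": 0.0075,"dz": 0.05,"ax": 0,"ay": 0.003,"az": 0},
    {"dx": 0.02,"dy": 0.0075,"dz": 0.1,"ax": 0,"ay": 0.003,"az": 0},
    {"dx": 0.02,"dy": 0.0075,"dz": 0.1,"ax": 0,"ay": 0.003,"az": 0},
    {"dx": 0.02,"dy": 0.0075,"dz": 0.1,"ax": 0,"ay": 0.003,"az": 0},
    {"dx": 0.02,"dy": 0.0075,"dz": 0.1,"ax": 0,"ay": 0.003,"az": 0},
    {"dx": 0.02,"dy": 0.0075,"dz": 0.1,"ax": 0,"ay": 0.003,"az": 0}
  ]
}}

```text
t: 6.13
eef_pos: [0.5258, -0.1084, 0.0577]
tool_rot: [0.207, -3.13, 0.0]
ft_force: [-0.6, -0.6, -1.8]
width: 0.0396
grasp_force: 25.0
```

```bash
python3 chk.py 182 .050
```

```text
t 6.1333 shift mm [183.89  -0.74 118.31] turn deg [ 0.11  0.02 -0.37] z 0.0577 F tool [ 0.6 -0.5  1.8] M [ 0.02 -0.   -0.02] w 0.0396
d [-0.012 -0.003  0.038] a [-0.    -0.003 -0.   ] pos [ 0.5258 -0.1084  0.0577] t 6.1333 F [-0.6 -0.6 -1.8] w 0.0396 25.0
```

{"method": "arm_command", "body": {
  "targets": [
    {"dx": 0,"dy": 0,"dz": 0.02,"ax": 0,"ay": 0,"az": 0},
    {"dx": 0,"dy": 0,"dz": 0.02,"ax": 0,"ay": 0,"az": 0},
    {"dx": 0,"dy": 0,"dz": 0.02,"ax": 0,"ay": 0,"az": 0},
    {"dx": 0,"dy": 0,"dz": 0.02,"ax": 0,"ay": 0,"az": 0},
    {"dx": 0,"dy": 0,"dz": 0.02,"ax": 0,"ay": 0,"az": 0},
    {"dx": 0,"dy": 0,"dz": 0.02,"ax": 0,"ay": 0,"az": 0},
    {"dx": 0,"dy": 0,"dz": 0.02,"ax": 0,"ay": 0,"az": 0},
    {"dx": 0,"dy": 0,"dz": 0.02,"ax": 0,"ay": 0,"az": 0}
  ]
}}

```text
t: 6.8
eef_pos: [0.5257, -0.1084, 0.0538]
tool_rot: [0.207, -3.13, 0.001]
ft_force: [-1.0, -0.1, -1.9]
width: 0.0393
grasp_force: 25.0
```

```bash
python3 chk.py 182 .050
```

```text
t 6.8 shift mm [183.93  -0.69 122.17] turn deg [ 0.12  0.01 -0.37] z 0.0538 F tool [ 1.  -0.   1.9] M [-0.02 -0.03 -0.04] w 0.0393
d [-0.012 -0.004  0.019] a [-0.    -0.003 -0.   ] pos [ 0.5257 -0.1084  0.0538] t 6.8 F [-1.  -0.1 -1.9] w 0.0393 25.0
```

{"method": "arm_command", "body": {
  "targets": [
    {"dx": 0,"dy": -0.0024,"dz": 0.01,"ax": 0,"ay": 0,"az": 0},
    {"dx": 0,"dy": -0.0024,"dz": 0.018,"ax": 0,"ay": 0,"az": 0},
    {"dx": 0,"dy": -0.0024,"dz": 0.018,"ax": 0,"ay": 0,"az": 0},
    {"dx": 0,"dy": -0.0024,"dz": 0.018,"ax": 0,"ay": 0,"az": 0}
  ]
}}

```text
t: 7.13
eef_pos: [0.5254, -0.1088, 0.0498]
tool_rot: [0.207, -3.129, 0.0]
ft_force: [-0.0, 0.1, -3.5]
width: 0.0393
grasp_force: 25.0
```

{"method": "arm_command", "body": {
  "targets": [
    {"dx": 0,"dy": 0,"dz": 0.005,"ax": 0,"ay": 0,"az": 0},
    {"dx": 0,"dy": 0,"dz": 0.005,"ax": 0,"ay": 0,"az": 0},
    {"dx": 0,"dy": 0,"dz": 0.005,"ax": 0,"ay": 0,"az": 0}
  ]
}}

```text
t: 7.38
eef_pos: [0.5256, -0.1088, 0.049]
tool_rot: [0.207, -3.13, 0.0]
ft_force: [-0.0, -0.3, -1.6]
width: 0.0398
grasp_force: 25.0
```

{"method": "arm_command", "body": {
  "targets": [
    {"dx": 0,"dy": 0,"dz": 0.005,"ax": 0,"ay": 0,"az": 0},
    {"dx": 0,"dy": 0,"dz": 0.005,"ax": 0,"ay": 0,"az": 0},
    {"dx": 0,"dy": 0,"dz": 0.005,"ax": 0,"ay": 0,"az": 0}
  ]
}}

```text
t: 7.63
eef_pos: [0.5258, -0.1088, 0.0482]
tool_rot: [0.207, -3.13, 0.001]
ft_force: [0.2, 1.2, -2.1]
width: 0.0394
grasp_force: 25.0
```

```bash
python3 chk.py 182 .050
```

```text
t 7.6333 shift mm [183.84  -1.19 127.74] turn deg [ 0.12  0.   -0.37] z 0.0482 F tool [-0.3  1.2  2.1] M [-0.03 -0.04  0.03] w 0.0394
d [-0.012 -0.001 -0.009] a [-0.    -0.003 -0.   ] pos [ 0.5258 -0.1088  0.0482] t 7.6333 F [ 0.2  1.2 -2.1] w 0.0394 25.0
```

Not in contact yet, so I'll lower in half-millimetre steps.

{"method": "arm_command", "body": {
  "targets": [
    {"dx": 0,"dy": 0,"dz": 0.003,"ax": 0,"ay": 0,"az": 0},
    {"dx": 0,"dy": 0,"dz": 0.003,"ax": 0,"ay": 0,"az": 0},
    {"dx": 0,"dy": 0,"dz": 0.003,"ax": 0,"ay": 0,"az": 0}
  ]
}}

```text
t: 7.88
eef_pos: [0.5259, -0.1089, 0.0481]
tool_rot: [0.207, -3.13, 0.001]
ft_force: [-2.7, 1.1, 4.2]
width: 0.0396
grasp_force: 25.0
```

{"method": "arm_command", "body": {
  "targets": [
    {"dx": 0,"dy": 0,"dz": 0.003,"ax": 0,"ay": 0,"az": 0},
    {"dx": 0,"dy": 0,"dz": 0.003,"ax": 0,"ay": 0,"az": 0},
    {"dx": 0,"dy": 0,"dz": 0.003,"ax": 0,"ay": 0,"az": 0}
  ]
}}

```text
t: 8.13
eef_pos: [0.5259, -0.1088, 0.0481]
tool_rot: [0.207, -3.13, 0.001]
ft_force: [-5.0, 1.6, 8.8]
width: 0.0398
grasp_force: 25.0
```

{"method": "arm_command", "body": {
  "targets": [
    {"dx": 0,"dy": 0,"dz": 0.003,"ax": 0,"ay": 0,"az": 0},
    {"dx": 0,"dy": 0,"dz": 0.003,"ax": 0,"ay": 0,"az": 0},
    {"dx": 0,"dy": 0,"dz": 0.003,"ax": 0,"ay": 0,"az": 0}
  ]
}}

```text
t: 8.38
eef_pos: [0.5259, -0.1089, 0.048]
tool_rot: [0.207, -3.13, 0.001]
ft_force: [-5.8, 1.4, 12.8]
width: 0.0394
grasp_force: 25.0
```

{"method": "arm_command", "body": {
  "targets": [
    {"dx": 0,"dy": 0,"dz": -0.006,"ax": 0,"ay": 0,"az": 0},
    {"dx": -0.02,"dy": 0,"dz": -0.006,"ax": 0,"ay": 0,"az": 0},
    {"dx": -0.04,"dy": 0,"dz": -0.006,"ax": 0,"ay": 0,"az": 0},
    {"dx": -0.06,"dy": 0,"dz": -0.006,"ax": 0,"ay": 0,"az": 0},
    {"dx": -0.08,"dy": 0,"dz": -0.006,"ax": 0,"ay": 0,"az": 0},
    {"dx": -0.08,"dy": 0,"dz": -0.006,"ax": 0,"ay": 0,"az": 0},
    {"dx": -0.08,"dy": 0,"dz": -0.006,"ax": 0,"ay": 0,"az": 0}
  ]
}}

```text
t: 8.97
eef_pos: [0.5414, -0.107, 0.0481]
tool_rot: [0.207, -3.129, 0.001]
ft_force: [-5.1, -0.8, 8.2]
width: 0.0395
grasp_force: 25.0
```

```bash
python3 chk.py 152.5 .048
```

```text
t 8.9667 shift mm [168.17  -1.33 127.78] turn deg [ 0.13  0.08 -0.39] z 0.0481 F tool [ 5.2 -0.1 -8.2] M [-0.06  0.7   0.01] w 0.0395
d [-0.081  0.     0.   ] a [-0.    -0.004 -0.   ] pos [ 0.5414 -0.107   0.0481] t 8.9667 F [-5.1 -0.8  8.2] w 0.0395 25.0
```

{"method": "arm_command", "body": {
  "targets": [
    {"dx": -0.005,"dy": 0.001,"dz": -0.004,"ax": 0,"ay": 0,"az": 0},
    {"dx": -0.01,"dy": 0.001,"dz": -0.004,"ax": 0,"ay": 0,"az": 0},
    {"dx": -0.015,"dy": 0.001,"dz": -0.004,"ax": 0,"ay": 0,"az": 0},
    {"dx": -0.02,"dy": 0.001,"dz": -0.004,"ax": 0,"ay": 0,"az": 0},
    {"dx": -0.025,"dy": 0.001,"dz": -0.004,"ax": 0,"ay": 0,"az": 0},
    {"dx": -0.03,"dy": 0.001,"dz": -0.004,"ax": 0,"ay": 0,"az": 0},
    {"dx": -0.03,"dy": 0.001,"dz": -0.004,"ax": 0,"ay": 0,"az": 0},
    {"dx": -0.03,"dy": 0.001,"dz": -0.004,"ax": 0,"ay": 0,"az": 0}
  ]
}}

```text
t: 9.63
eef_pos: [0.5471, -0.1057, 0.0481]
tool_rot: [0.207, -3.129, 0.0]
ft_force: [-4.4, -0.5, 5.5]
width: 0.0392
grasp_force: 25.0
```

```bash
python3 chk.py 152.5 .048
```

```text
t 9.6333 shift mm [162.37  -0.77 127.73] turn deg [ 0.11  0.08 -0.38] z 0.0481 F tool [ 4.5  0.1 -5.5] M [-0.06  0.67 -0.04] w 0.0392
d [-0.052 -0.002  0.   ] a [ 0.    -0.004 -0.   ] pos [ 0.5471 -0.1057  0.0481] t 9.6333 F [-4.4 -0.5  5.5] w 0.0392 25.0
```

{"method": "arm_command", "body": {
  "targets": [
    {"dx": -0.005,"dy": -0.001,"dz": -0.002,"ax": 0,"ay": 0,"az": 0},
    {"dx": -0.01,"dy": -0.001,"dz": -0.002,"ax": 0,"ay": 0,"az": 0},
    {"dx": -0.015,"dy": -0.001,"dz": -0.002,"ax": 0,"ay": 0,"az": 0},
    {"dx": -0.02,"dy": -0.001,"dz": -0.002,"ax": 0,"ay": 0,"az": 0},
    {"dx": -0.02,"dy": -0.001,"dz": -0.002,"ax": 0,"ay": 0,"az": 0}
  ]
}}

```text
t: 10.05
eef_pos: [0.5519, -0.1053, 0.0483]
tool_rot: [0.207, -3.131, 0.0]
ft_force: [1.2, 0.5, -3.4]
width: 0.0393
grasp_force: 25.0
```

```bash
python3 chk.py 152.5 .048
```

```text
t 10.05 shift mm [157.48  -0.9  127.56] turn deg [ 0.11 -0.02 -0.37] z 0.0483 F tool [-1.3  0.3  3.4] M [ 0.06 -0.05  0.01] w 0.0393
d [-0.028 -0.002  0.001] a [ 0.    -0.003 -0.   ] pos [ 0.5519 -0.1053  0.0483] t 10.05 F [ 1.2  0.5 -3.4] w 0.0393 25.0
```

{"method": "arm_command", "body": {
  "targets": [
    {"dx": -0.004,"dy": 0,"dz": 0.001,"ax": 0,"ay": 0,"az": 0},
    {"dx": -0.008,"dy": 0,"dz": 0.001,"ax": 0,"ay": 0,"az": 0},
    {"dx": -0.012,"dy": 0,"dz": 0.001,"ax": 0,"ay": 0,"az": 0},
    {"dx": -0.016,"dy": 0,"dz": 0.001,"ax": 0,"ay": 0,"az": 0},
    {"dx": -0.018,"dy": 0,"dz": 0.001,"ax": 0,"ay": 0,"az": 0},
    {"dx": -0.018,"dy": 0,"dz": 0.001,"ax": 0,"ay": 0,"az": 0}
  ]
}}

```text
t: 10.55
eef_pos: [0.5553, -0.1049, 0.0483]
tool_rot: [0.207, -3.13, 0.001]
ft_force: [-0.7, 0.4, -2.2]
width: 0.0396
grasp_force: 25.0
```

```bash
python3 chk.py 152.5 .048
```

```text
t 10.55 shift mm [154.14  -0.92 127.5 ] turn deg [ 0.12  0.   -0.37] z 0.0483 F tool [0.6 0.5 2.2] M [ 0.08 -0.03  0.  ] w 0.0396
d [-0.011 -0.001  0.002] a [-0.    -0.003 -0.   ] pos [ 0.5553 -0.1049  0.0483] t 10.55 F [-0.7  0.4 -2.2] w 0.0396 25.0
```

{"method": "arm_command", "body": {
  "targets": [
    {"dx": -0.003,"dy": 0,"dz": 0.001,"ax": 0,"ay": 0,"az": 0},
    {"dx": -0.006,"dy": 0,"dz": 0.001,"ax": 0,"ay": 0,"az": 0},
    {"dx": -0.006,"dy": 0,"dz": 0.001,"ax": 0,"ay": 0,"az": 0}
  ]
}}

```text
t: 10.8
eef_pos: [0.5561, -0.1048, 0.0482]
tool_rot: [0.207, -3.13, 0.0]
ft_force: [-2.2, -0.2, -1.3]
width: 0.0396
grasp_force: 25.0
```

{"method": "arm_command", "body": {
  "targets": [
    {"dx": -0.003,"dy": 0,"dz": 0,"ax": 0,"ay": 0,"az": 0},
    {"dx": -0.005,"dy": 0,"dz": 0,"ax": 0,"ay": 0,"az": 0},
    {"dx": -0.005,"dy": 0,"dz": 0,"ax": 0,"ay": 0,"az": 0}
  ]
}}

```text
t: 11.05
eef_pos: [0.5561, -0.1048, 0.0482]
tool_rot: [0.207, -3.128, 0.0]
ft_force: [-5.5, -0.4, 4.1]
width: 0.0396
grasp_force: 25.0
```

{"method": "arm_command", "body": {
  "targets": [
    {"dx": -0.003,"dy": 0,"dz": 0,"ax": 0,"ay": 0,"az": 0},
    {"dx": -0.005,"dy": 0,"dz": 0,"ax": 0,"ay": 0,"az": 0},
    {"dx": -0.005,"dy": 0,"dz": 0,"ax": 0,"ay": 0,"az": 0}
  ]
}}

```text
t: 11.3
eef_pos: [0.5561, -0.1048, 0.0481]
tool_rot: [0.207, -3.125, 0.0]
ft_force: [-8.3, -1.7, 5.4]
width: 0.0397
grasp_force: 25.0
```

```bash
python3 chk.py 152.5 .048
```

```text
t 11.3 shift mm [153.35  -0.95 127.69] turn deg [ 0.09  0.29 -0.39] z 0.0481 F tool [ 8.5 -0.6 -5.3] M [-0.2   1.18 -0.04] w 0.0397
d [-0.007 -0.001  0.001] a [ 0.    -0.006 -0.   ] pos [ 0.5561 -0.1048  0.0481] t 11.3 F [-8.3 -1.7  5.4] w 0.0397 25.0
```

{"method": "arm_command", "body": {
  "targets": [
    {"dx": 0.004,"dy": 0,"dz": 0,"ax": 0,"ay": 0,"az": 0},
    {"dx": 0.004,"dy": 0,"dz": 0,"ax": 0,"ay": 0,"az": 0}
  ]
}}

```text
t: 11.47
eef_pos: [0.5561, -0.1048, 0.0482]
tool_rot: [0.207, -3.127, 0.0]
ft_force: [-6.0, -1.0, 2.6]
width: 0.0394
grasp_force: 25.0
```

{"method": "arm_command", "body": {
  "targets": [
    {"dx": 0,"dy": 0,"dz": 0,"ax": 0,"ay": 0,"az": 0},
    {"dx": 0,"dy": 0,"dz": 0,"ax": 0,"ay": 0,"az": 0},
    {"dx": 0,"dy": 0,"dz": 0,"ax": 0,"ay": 0,"az": 0},
    {"dx": 0,"dy": 0,"dz": 0,"ax": 0,"ay": 0,"az": 0}
  ],
  "grip": 0.46
}}

```text
t: 11.8
eef_pos: [0.5582, -0.1046, 0.0485]
tool_rot: [0.207, -3.132, 0.001]
ft_force: [0.7, -1.2, -0.3]
width: 0.0475
grasp_force: 0.0
```

{"method": "arm_command", "body": {
  "targets": [
    {"dx": 0,"dy": 0,"dz": -0.03,"ax": 0,"ay": 0,"az": 0},
    {"dx": 0,"dy": 0,"dz": -0.1,"ax": 0,"ay": 0,"az": 0},
    {"dx": 0,"dy": 0,"dz": -0.25,"ax": 0,"ay": 0,"az": 0},
    {"dx": 0,"dy": 0,"dz": -0.45,"ax": 0,"ay": 0,"az": 0},
    {"dx": 0,"dy": 0,"dz": -0.6,"ax": 0,"ay": 0,"az": 0},
    {"dx": 0,"dy": 0,"dz": -0.6,"ax": 0,"ay": 0,"az": 0}
  ]
}}

```text
t: 12.3
eef_pos: [0.5631, -0.1056, 0.1768]
tool_rot: [-0.207, 3.126, -0.007]
ft_force: [1.5, 0.2, 0.9]
width: 0.0473
grasp_force: 0.0
```

{"method": "arm_command", "body": {
  "targets": [
    {"dx": -0.2,"dy": -0.02,"dz": 0,"ax": 0,"ay": 0,"az": 0},
    {"dx": -0.4,"dy": -0.04,"dz": 0,"ax": 0,"ay": 0,"az": 0},
    {"dx": -0.6,"dy": -0.045,"dz": 0,"ax": 0,"ay": 0,"az": 0},
    {"dx": -0.65,"dy": -0.045,"dz": 0,"ax": 0,"ay": 0,"az": 0},
    {"dx": -0.65,"dy": -0.045,"dz": 0,"ax": 0,"ay": 0,"az": 0},
    {"dx": -0.65,"dy": -0.045,"dz": 0,"ax": 0,"ay": 0,"az": 0},
    {"dx": -0.65,"dy": -0.045,"dz": 0,"ax": 0,"ay": 0,"az": 0}
  ],
  "grip": 1
}}

```text
t: 12.88
eef_pos: [0.6865, -0.0963, 0.167]
tool_rot: [0.207, -3.128, 0.0]
ft_force: [0.6, 0.2, -0.2]
width: 0.0027
grasp_force: 0.0
```

```bash
python3 chk.py; python3 - <<'E'
from h import *
s=observe();np.save("s4.npy",s,allow_pickle=True)
im=cv2.cvtColor(grab_frame("wrist"),cv2.COLOR_RGB2BGR);cv2.imwrite("pics/w4.png",im)
cv2.imwrite("pics/w4c.png",cv2.resize(im[0:200,200:440],(720,600),interpolation=cv2.INTER_CUBIC))
E
```

```text
t 12.8833 shift mm [23.39 -8.63  8.26] turn deg [ 0.09  0.14 -0.37] z 0.167 F tool [-0.7  0.1  0.1] M [ 0.08 -0.04 -0.  ] w 0.0027
```

View pics/w4c.png

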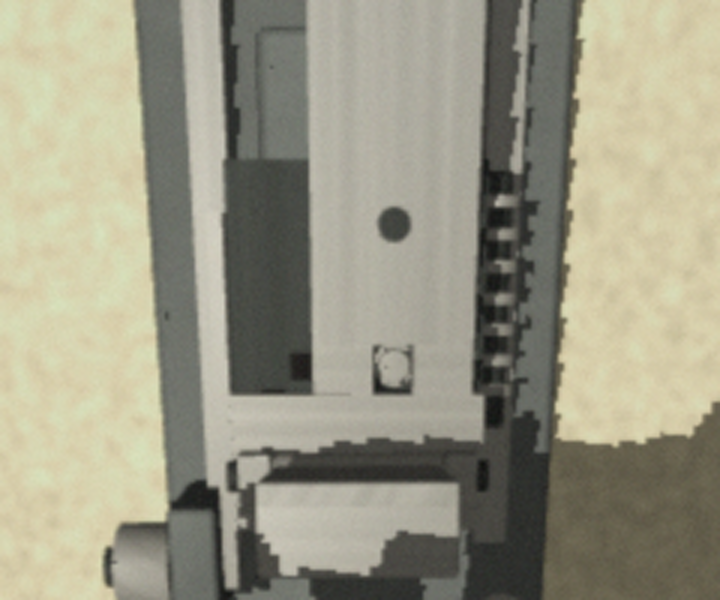

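The wrist crop shows the blade home: pin (393,368) inside the notch and the tail edge flush on the shoulder line y≈394. The keeper's free end with its lip spans (257–460, 483–577) and is still upright.

```bash
python3 - <<'E'
from h import *
s=np.load("s4.npy",allow_pickle=True).item()
c=lambda a:[(200+x/3-.33,y/3-.33) for x,y in a]
R0=R.from_rotvec(s["tool_rot"]);tool=lambda P:(R0.inv().apply(P-s["eef_pos"])*1000).round(1)
print("shoulder",tool(ray("wrist",c([(230,394),(475,394)]),.066,s)))
for z in (.117,.122): print("keeper",z,tool(ray("wrist",c([(257,483),(460,483),(257,577),(460,577)]),z,s)))
E
```

```text
shoulder [[ 53.5 -31.6 101.3]
 [ 53.5  30.3 101.4]]
keeper 0.117 [[ 41.7 -20.1  50.3]
 [ 41.7  21.8  50.3]
 [ 21.3 -20.8  50.1]
 [ 21.3  22.5  50.2]]
keeper 0.122 [[ 42.7 -19.6  45.3]
 [ 42.7  21.3  45.3]
 [ 22.9 -20.2  45.1]
 [ 22.9  22.   45.2]]
```

{"method": "arm_command", "body": {
  "targets": [
    {"dx": 0,"dy": 0.004,"dz": 0.1,"ax": 0,"ay": 0,"az": 0},
    {"dx": 0,"dy": 0.004,"dz": 0.2,"ax": 0,"ay": 0,"az": 0},
    {"dx": 0,"dy": 0.004,"dz": 0.28,"ax": 0,"ay": 0,"az": 0},
    {"dx": 0,"dy": 0.004,"dz": 0.31,"ax": 0,"ay": 0,"az": 0},
    {"dx": 0,"dy": 0.004,"dz": 0.31,"ax": 0,"ay": 0,"az": 0},
    {"dx": 0,"dy": 0.004,"dz": 0.31,"ax": 0,"ay": 0,"az": 0}
  ]
}}

```text
t: 13.43
eef_pos: [0.687, -0.0958, 0.106]
tool_rot: [0.206, -3.13, 0.0]
ft_force: [-0.3, -0.5, 0.6]
width: 0.0005
grasp_force: 0.0
```

{"method": "arm_command", "body": {
  "targets": [
    {"dx": 0.03,"dy": 0,"dz": 0,"ax": 0,"ay": 0,"az": 0},
    {"dx": 0.05,"dy": 0,"dz": 0,"ax": 0,"ay": 0,"az": 0},
    {"dx": 0.065,"dy": 0,"dz": 0,"ax": 0,"ay": 0,"az": 0},
    {"dx": 0.08,"dy": 0,"dz": 0,"ax": 0,"ay": 0,"az": 0},
    {"dx": 0.095,"dy": 0,"dz": 0,"ax": 0,"ay": 0,"az": 0},
    {"dx": 0.11,"dy": 0,"dz": 0,"ax": 0,"ay": 0,"az": 0},
    {"dx": 0.125,"dy": 0,"dz": 0,"ax": 0,"ay": 0,"az": 0},
    {"dx": 0.14,"dy": 0,"dz": 0,"ax": 0,"ay": 0,"az": 0}
  ]
}}

```text
t: 14.1
eef_pos: [0.6602, -0.0995, 0.1063]
tool_rot: [0.207, -3.131, 0.001]
ft_force: [1.8, -0.3, 1.7]
width: 0.0002
grasp_force: 1.2
```

```bash
cat > k.py <<'E'
from h import *
s0=np.load("s4.npy",allow_pickle=True).item();s=observe();R0=R.from_rotvec(s0["tool_rot"])
d=R0.inv().apply(s["eef_pos"]-s0["eef_pos"])*1000
print("t",s["t"],"cropper x",(113.5-d[0]).round(1),"dy",d[1].round(1),"z",s["eef_pos"][2].round(4),"F tool",R.from_rotvec(s["tool_rot"]).inv().apply(s["ft_force"]).round(1))
E
python3 k.py
```

```text
t 14.1 cropper x 87.4 dy 0.3 z 0.1063 F tool [-1.8 -0.6 -1.7]
```

{"method": "arm_command", "body": {
  "targets": [
    {"dx": 0.02,"dy": 0,"dz": 0,"ax": 0,"ay": 0,"az": 0},
    {"dx": 0.04,"dy": 0,"dz": 0,"ax": 0,"ay": 0,"az": 0},
    {"dx": 0.06,"dy": 0,"dz": 0,"ax": 0,"ay": 0,"az": 0},
    {"dx": 0.08,"dy": 0,"dz": 0,"ax": 0,"ay": 0,"az": 0},
    {"dx": 0.1,"dy": 0,"dz": 0,"ax": 0,"ay": 0,"az": 0},
    {"dx": 0.12,"dy": 0,"dz": 0,"ax": 0,"ay": 0,"az": 0},
    {"dx": 0.14,"dy": 0,"dz": 0,"ax": 0,"ay": 0,"az": 0},
    {"dx": 0.15,"dy": 0,"dz": 0,"ax": 0,"ay": 0,"az": 0}
  ]
}}

```text
t: 14.77
eef_pos: [0.6303, -0.103, 0.1054]
tool_rot: [0.206, -3.132, -0.0]
ft_force: [8.6, 1.4, -5.5]
width: 0.0003
grasp_force: 3.8
```

```bash
python3 k.py; python3 - <<'E'
from h import *
im=cv2.cvtColor(grab_frame("wrist"),cv2.COLOR_RGB2BGR);cv2.imwrite("pics/w5.png",cv2.resize(im,(640,400)))
E
```

```text
t 14.7667 cropper x 57.4 dy 0.8 z 0.1054 F tool [-8.8  0.3  5.4]
```

View pics/w5.png

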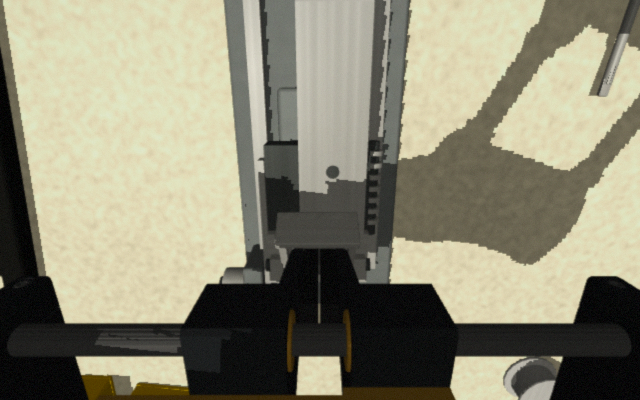

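The wrist view shows the keeper's lip at (318,230), tilting forward and driven by the closed fingers at (318,290). The fingers have hooked behind the lip, so I'll ease back and press down on the flap.

{"method": "arm_command", "body": {
  "targets": [
    {"dx": -0.015,"dy": 0,"dz": 0,"ax": 0,"ay": 0,"az": 0},
    {"dx": -0.02,"dy": 0,"dz": 0.015,"ax": 0,"ay": 0,"az": 0},
    {"dx": -0.02,"dy": 0,"dz": 0.03,"ax": 0,"ay": 0,"az": 0},
    {"dx": -0.02,"dy": 0,"dz": 0.045,"ax": 0,"ay": 0,"az": 0},
    {"dx": -0.02,"dy": 0,"dz": 0.06,"ax": 0,"ay": 0,"az": 0},
    {"dx": -0.02,"dy": 0,"dz": 0.075,"ax": 0,"ay": 0,"az": 0}
  ]
}}

```text
t: 15.32
eef_pos: [0.6335, -0.1027, 0.0902]
tool_rot: [0.207, -3.129, 0.0]
ft_force: [-0.2, 0.5, 0.4]
width: 0.0005
grasp_force: 0.1
```

```bash
python3 k.py
```

```text
t 15.3167 cropper x 60.7 dy 0.6 z 0.0902 F tool [ 0.1  0.5 -0.4]
```

{"method": "arm_command", "body": {
  "targets": [
    {"dx": 0,"dy": 0,"dz": 0.015,"ax": 0,"ay": 0,"az": 0},
    {"dx": 0,"dy": 0,"dz": 0.03,"ax": 0,"ay": 0,"az": 0},
    {"dx": 0,"dy": 0,"dz": 0.04,"ax": 0,"ay": 0,"az": 0},
    {"dx": 0,"dy": 0,"dz": 0.05,"ax": 0,"ay": 0,"az": 0},
    {"dx": 0,"dy": 0,"dz": 0.05,"ax": 0,"ay": 0,"az": 0}
  ]
}}

```text
t: 15.73
eef_pos: [0.6339, -0.1028, 0.0806]
tool_rot: [0.207, -3.13, 0.001]
ft_force: [-0.2, -1.5, 3.1]
width: 0.0001
grasp_force: 1.2
```

```bash
python3 k.py
```

```text
t 15.7333 cropper x 61.1 dy 0.4 z 0.0806 F tool [ 0.4 -1.5 -3.1]
```

{"method": "arm_command", "body": {
  "targets": [
    {"dx": 0,"dy": 0,"dz": 0.01,"ax": 0,"ay": 0,"az": 0},
    {"dx": 0,"dy": 0,"dz": 0.02,"ax": 0,"ay": 0,"az": 0},
    {"dx": 0.01,"dy": 0,"dz": 0.025,"ax": 0,"ay": 0,"az": 0},
    {"dx": 0.02,"dy": 0,"dz": 0.03,"ax": 0,"ay": 0,"az": 0},
    {"dx": 0.03,"dy": 0,"dz": 0.035,"ax": 0,"ay": 0,"az": 0},
    {"dx": 0.03,"dy": 0,"dz": 0.035,"ax": 0,"ay": 0,"az": 0}
  ]
}}

```text
t: 16.23
eef_pos: [0.628, -0.1035, 0.0737]
tool_rot: [0.207, -3.131, 0.001]
ft_force: [2.9, 1.1, 1.8]
width: 0.0004
grasp_force: 1.2
```

```bash
python3 k.py
```

```text
t 16.2333 cropper x 55.2 dy 0.6 z 0.0737 F tool [-3.   0.7 -1.8]
```

Close to flat, so I'll press in small steps until the force rises.

{"method": "arm_command", "body": {
  "targets": [
    {"dx": 0,"dy": 0,"dz": 0.004,"ax": 0,"ay": 0,"az": 0},
    {"dx": 0,"dy": 0,"dz": 0.008,"ax": 0,"ay": 0,"az": 0},
    {"dx": 0,"dy": 0,"dz": 0.008,"ax": 0,"ay": 0,"az": 0}
  ]
}}

```text
t: 16.48
eef_pos: [0.6278, -0.1035, 0.0724]
tool_rot: [0.207, -3.13, 0.0]
ft_force: [0.6, -1.0, 5.2]
width: 0.0003
grasp_force: 2.4
```

{"method": "arm_command", "body": {
  "targets": [
    {"dx": 0,"dy": 0,"dz": 0.004,"ax": 0,"ay": 0,"az": 0},
    {"dx": 0,"dy": 0,"dz": 0.006,"ax": 0,"ay": 0,"az": 0},
    {"dx": 0,"dy": 0,"dz": 0.006,"ax": 0,"ay": 0,"az": 0}
  ]
}}

```text
t: 16.73
eef_pos: [0.6279, -0.1035, 0.0724]
tool_rot: [0.207, -3.13, 0.001]
ft_force: [-2.5, 0.7, 11.1]
width: 0.0002
grasp_force: 5.4
```

{"method": "arm_command", "body": {
  "targets": [
    {"dx": 0,"dy": 0,"dz": 0.003,"ax": 0,"ay": 0,"az": 0},
    {"dx": 0,"dy": 0,"dz": 0.005,"ax": 0,"ay": 0,"az": 0},
    {"dx": 0,"dy": 0,"dz": 0.005,"ax": 0,"ay": 0,"az": 0}
  ]
}}

```text
t: 16.98
eef_pos: [0.6279, -0.1035, 0.0724]
tool_rot: [0.207, -3.13, 0.0]
ft_force: [-5.5, 0.8, 15.6]
width: 0.0003
grasp_force: 7.8
```

```bash
python3 k.py
```

```text
t 16.9833 cropper x 55.1 dy 0.5 z 0.0724 F tool [  5.4   1.5 -15.6]
```

{"method": "arm_command", "body": {
  "targets": [
    {"dx": 0,"dy": 0,"dz": -0.04,"ax": 0,"ay": 0,"az": 0},
    {"dx": 0,"dy": 0,"dz": -0.15,"ax": 0,"ay": 0,"az": 0},
    {"dx": 0,"dy": 0,"dz": -0.35,"ax": 0,"ay": 0,"az": 0},
    {"dx": 0,"dy": 0,"dz": -0.5,"ax": 0,"ay": 0,"az": 0},
    {"dx": -0.2,"dy": 0,"dz": -0.5,"ax": 0,"ay": 0,"az": 0},
    {"dx": -0.3,"dy": 0,"dz": -0.5,"ax": 0,"ay": 0,"az": 0},
    {"dx": -0.3,"dy": 0,"dz": -0.5,"ax": 0,"ay": 0,"az": 0},
    {"dx": -0.3,"dy": 0,"dz": -0.5,"ax": 0,"ay": 0,"az": 0}
  ]
}}

```text
t: 17.65
eef_pos: [0.6872, -0.0953, 0.1683]
tool_rot: [0.208, -3.127, -0.0]
ft_force: [0.2, -0.1, -0.3]
width: -0.0
grasp_force: 0.0
```

```bash
python3 k.py; python3 - <<'E'
from h import *
im=cv2.cvtColor(grab_frame("wrist"),cv2.COLOR_RGB2BGR);cv2.imwrite("pics/w6c.png",cv2.resize(im[0:240,200:440],(600,600),interpolation=cv2.INTER_CUBIC))
E
```

```text
t 17.65 cropper x 114.3 dy 1.0 z 0.1683 F tool [-0.2 -0.2  0.3]
```

View pics/w6c.png

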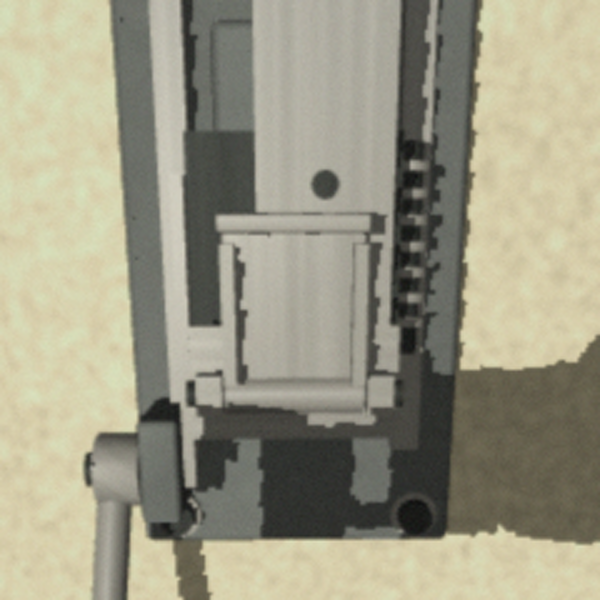

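The keeper lies flat on the blade, with its lip at (295,222) and its hinge at (295,392). The blade's hole at (325,184) is in the same place as before the clamping, so I'm handing the job in.

```bash
python3 -c "
from rig import *
print(sign_off())"
```

```text
the job is handed in; nothing more can be done
None
```

The blade is seated over the pin with its tail flush against the shoulder, the keeper is pressed flat on it, the gripper is clear of everything, and the job is handed in; sign-off returned no verdict.

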